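Match a loose hinge leaf to the leaf on the jamb and hold it for the pin

ROBOT

A 7-joint arm with a two-finger parallel gripper is mounted at the origin on a cart in front of the work surface, level with it; the furniture and walls round the work are solid. World frame = base frame: x ahead of the robot, y to its left, z up, the work surface at z = 0. Lengths are in mm, angles in rad, forces in N, time in s.
With the tool pointing down it reaches from about 400 to 875 mm from the base axis. Payload 4.4 kg.
Tool frame: the origin (TCP) lies midway between the tips of the shut fingers; the grasp point (between the pads) lies 19 mm behind it; z points along the fingers, y is the line along which they close (so a half turn about z gives the same grasp; the last joint's range is limited). The gripper opens to 85 mm and grips with 20 to 120 N. Pads are 22 mm wide; open, the fingers measure 114 mm over their backs; the gripper's body (76 mm by 85 mm) begins 54 mm behind the grasp point. The pads swing forward as they close: fully open they stand 13 mm farther back than shut.
Start: joints at [-1.231, 0.628, 0.038, 1.517, -0.027, 0.996, -0.02], TCP at [256.568, 597.236, 231.313] pointing down, gripper open.
Joint ranges: [-3.06, 3.06], [-0.37, 2.12], [-1.25, 1.32], [0.18, 2.47], [-1.1, 4.24], [0.23, 1.98], [-2.94, 2.94]. Speed limits (rad/s): [2.57, 2.57, 3.14, 3.14, 3.14, 3.14, 3.14].

INTERFACE

Orientations are given as [roll, pitch, yaw] about the fixed x, y, z axes, in that order (R = Rz(yaw) Ry(pitch) Rx(roll)).
In Python, from cell import telemetry, eyes, ctrl, finder gives the robot as it stands.
- The arm moves only by the tool move_arm, never from a script. Its argument "steps" is a list of rows, each a list of 7 numbers: the turn, a rotation vector about the world's x, y, z in degrees, then the shift along the world's x, y, z in m, then the finger opening in m, from 0 to 0.0854. A call has 1 to 5 rows; each row shifts and turns the commanded pose from where the row before left it; what a row does not reach is not made up. A row lasts 1/10 s, in which the tool goes at most 50 mm and 8.59 degrees, less where a joint would pass 70% of its speed; a pose out of reach is approached as far as the arm can. A call with a gripper value outside its range is refused whole. The fingers move at their own pace and stop on an object; the grip force is fixed at half the most. Time passes only in rows, so rows that do not move let the fingers close. It gives the time, the measured TCP pose, the force, the opening and the grip force at its end, in the units of the state.
- telemetry.read_state(): the state, without advancing time (a new reading comes with each control period).
- eyes.get_image(name): name is "scene" or "top" or "wrist"; returns (picture, depth): 420x560x3 uint8, blue, green, red; 420x560 float32, mm along the optical axis (not along the pixel's ray), 0 where there is no reading.
- eyes.calibration(name): a dict with "fx", "fy", "cx", "cy" (pixels), "position" and "attitude" of the camera in the world. Camera axes: x right, y down, z forward; pixel columns grow to the right and rows downward; lengths in mm; the calibration is good to about 2 mm. A picture is of the moment at which its call begins: read the wrist's pose just before it. calibration takes no time and is no camera call; for the wrist camera it gives the pose at the moment of the call.
- ctrl.finish_job(): hands the job in; it is judged then, once.
Trained networks look in the newest picture that a camera, given by its name, has taken for a name from the list of things; names that differ only in an ending like _2 or _b are one class to them, and where a whole thing is asked for, a point or a joint stands for the part that bears it (a point fixed in the world has none). Each returns a list of dicts, best first, with "confidence" (0 to 1); they miss things now and then, are a little off and sometimes report something else, mostly with a low value. They report only what shows in the picture. A call takes as long as a camera call.
- finder.boxes_of(camera, name): "location" ([x, y, z] in mm, in the coordinates of the camera as it stood for that picture, good to about 4 mm: the middle of the surface that is visible of it).
- finder.cut_out(camera, name): "mask" (420x560 bool, what is visible of it).
- finder.pinpoint(camera, name): "location" ([x, y, z] in mm, in the coordinates of the camera as it stood for that picture, good to about 4 mm: a listed point, or the origin of a listed thing).
The state is a dict: "clock": time; "qpos": joint angles; "qd": joint speeds; "tau": joint torques, N m; "eef_pos": TCP position; "tool_rot": TCP orientation; "force": force on the tool from outside, world axes, zero at the start; "torque": the same for the moment, N m; "width": finger opening in mm; "gripper_force": force on a finger pad.
Only numpy, scipy, OpenCV 4.12 (cv2) and the standard library are available. Lean on these libraries where they do the work, as an engineer would, in place of code of your own. Each camera call takes 0.05 s, during which the arm holds its last target. There are 200 camera calls.

TASK

Turn the black dial of the blue hinge jig to the green mark on its scale, which lines up the brass hinge leaf with the pin guide. Then lift the loose steel leaf out of its white rack and bring its knuckle into the gap between the two brass knuckles so that the holes line up and the pin could be pushed straight through. Finish while still holding the leaf there, still and touching nothing on the jig; be gentle, leave the dial at the mark and do not disturb the vials, bottle and pot standing around.

Things in the scene. Friction and masses are not known exactly. Their poses are not given: they have to be found in the camera images.
- dial (a joint): Angle of the black dial (rad, 0 to 2.44); grows clockwise seen from above. At 0 its white pointer points to -x of the jig, at the first tick; ticks every 10 degrees; the green mark is at 70 degrees = 1.222 rad, to be met within 0.08. Friction (0.2 N m) keeps it where it is left. It drives the round stage with the jamb block, the same way by half the angle, about the upright axis through jamb_axis.
- dial_grip (a point): Point on the dial's upright axis at a good grip height, 46 mm above the bench. The grip is an upright black bar, 44 mm long (this point's x), 14 mm thick (its y), its top 10 mm above this point, on a round foot of 48 mm diameter whose top is 20 mm below this point. The pointer line is on the bar's -x end. The point turns with the dial.
- jig: Blue base plate 150 (x) x 320 (y) x 14 mm, fixed to the bench; origin at the centre of its underside. In its frame the dial axis is at x 0, y -100 mm, the stage axis (through jamb_axis) at x 0, y +45 mm, and the pin guide, a post with brass bush and 5 mm pin, at y +95 to +145 mm, 86 mm high. The pin line runs along the jig's y, 76 mm above the bench.
- jamb_axis (a point): Where the loose leaf's hole belongs: on the hole axis (this point's y) of the brass knuckles, midway between them, 76 mm above the bench; turns with the stage. +x points to the wooden block behind, whose top is 18 mm lower. Knuckles: 20 mm outside, 10 mm hole, 22 mm long; gap 28 mm, open above and in front, floor 15 mm below the axis. With the dial at the mark its y is parallel to the jig's y.
- leaf_plate (a point): Centre of the plate of the loose steel hinge leaf: an upright plate 8 mm thick (this point's x), 72 mm wide (y), 75 mm high (z, up), 0.1 to 0.21 kg. Its top edge is 37.5 mm above this point. Grip it across its thickness in the upper 40 mm, which stand clear of the rack. A half turn about z makes no difference.
- leaf_knuckle (a point): Hole centre of the loose leaf's one knuckle: a tube 20 mm outside, 10 mm hole, 22 mm long (this point's y), under the middle of the plate, 52.5 mm below leaf_plate; the plate's lower edge is 15 mm above the hole axis. With the holes lined up the leaf clears the brass leaf by 3 mm at each end and 5 mm in height, so a leaf let down until it rests is 5 mm too low.
- rack: White rack, base 44 (x) x 100 (y) x 6 mm, fixed to the bench; origin at the centre of its underside. Two posts at its y ends, 70 mm high, with upright slots 10.6 mm wide, open above, hold the side edges of the leaf 34 mm deep; draw it straight up. At the start the plate's top is 111 mm and the hole axis 21 mm above the bench; the leaf's y lies along the rack's y.
- vial_0_mid (a point): Blue-capped white vial, 30 mm diameter, 52 mm high, point 30 mm above its foot. Bystander.
- vial_2_mid (a point): Red-capped white vial, 30 mm diameter, 52 mm high, point 30 mm above its foot. Bystander.
- bead_pot_mid (a point): White pot with green lid, 62 mm diameter, 62 mm high, point 30 mm above its foot. Bystander.
- dropper_0_mid (a point): Brown dropper bottle, 30 mm diameter, 96 mm high, point 30 mm above its foot. Bystander.
- leaf: The loose hinge leaf; its frame is that of leaf_knuckle.

How it is judged:
By the outcome, as a careful person would: the job done as asked, in the order asked, and still so for the second after the job is handed in, while the arm keeps its last pose, push and grip.
It also fails if it takes over 58 s, if anything falls off the work surface, if the arm or the gripper's body presses on something with over 40 N, if the wrist force passes 120 N, or if a joint passes its speed limit or range.

## Working session

There is one attempt and no reset: what is moved stays moved. The work goes in short steps, Python scripts to look and compute and a tool call to move; the robot and the scene stay as the last step left them, time stands still between calls to the robot, and variables do not carry over. Pictures are saved under pics/ and viewed, at most 10 in all, crops included, and the job is handed in when it is done.

Besides the shell and the picture viewer there is one more tool, called after "Emit:" as name([rows], argument=value, ...), one row to a line, values as JSON. move_arm: Moves the arm, as the interface text tells. Its arguments: {"type":"object","properties":{"steps":{"type":"array"}},"required":["steps"]}

```bash
mkdir -p pics; ls
cat > h.py <<'E'
import numpy as np, cv2
from scipy.spatial.transform import Rotation as R
from cell import telemetry, eyes, ctrl, finder
def cam(n):
    c=eyes.calibration(n); a=np.array(c["attitude"],float)
    M=a if a.shape==(3,3) else R.from_euler('xyz',a).as_matrix()
    return c,M,np.array(c["position"],float)
def snap(n,f=None):
    c=cam(n); im,d=eyes.get_image(n)
    if f: cv2.imwrite(f,im)
    return c,im,d
def w(c,p): return c[1]@np.array(p)+c[2]
def px(c,p):
    q=c[1].T@(np.array(p)-c[2]); return np.array([c[0]["fx"]*q[0]/q[2]+c[0]["cx"],c[0]["fy"]*q[1]/q[2]+c[0]["cy"]])
def cloud(c,d,mask=None):
    v,u=np.nonzero((d>0) if mask is None else (mask&(d>0))); z=d[v,u]
    return np.c_[(u-c[0]["cx"])/c[0]["fx"]*z,(v-c[0]["cy"])/c[0]["fy"]*z,z]@c[1].T+c[2]
def find(c,n,names):
    for k in names:
        for r in finder.pinpoint(n,k)[:2]: print(n,k,round(r["confidence"],2),np.round(w(c,r["location"]),1))
E
python3 - <<'E'
from h import *
for n in("top","scene"):
    c,im,d=snap(n,f"pics/{n}0.png"); print(c[0])
    find(c,n,["dial_grip","jig","jamb_axis","leaf_plate","leaf_knuckle","rack","vial_0_mid","vial_2_mid","bead_pot_mid","dropper_0_mid"])
s=telemetry.read_state(); print(s)
E
```

```text
pics
{'fx': 446.8836250939226, 'fy': 446.8836250939226, 'cx': 278.6784480196307, 'cy': 214.56727767065772, 'position': array([ 343.98278711,   -9.93747814, 1391.7407764 ]), 'attitude': array([-3.02554963, -0.00390741, -1.5529461 ])}
top dial_grip 0.73 [ 491.9 -220.3   44.5]
top jig 0.64 [ 498.7 -119.     0.8]
top jamb_axis 0.77 [498.8 -71.3  75.8]
top leaf_plate 0.6 [459.4 227.8  71.1]
top leaf_plate 0.53 [474.3 397.1  25.3]
top leaf_knuckle 0.67 [458.6 227.5  17.6]
top rack 0.67 [461.1 225.1  -0.6]
top rack 0.66 [ 469.3 -495.3   29.9]
top vial_0_mid 0.46 [474.9 395.6  26.5]
top vial_2_mid 0.49 [427.5 441.3  33.7]
top vial_2_mid 0.45 [458.8 227.4  16.2]
top bead_pot_mid 0.91 [ 469.7 -494.7   29.4]
top dropper_0_mid 0.46 [ 526.  -449.3   29.1]
{'fx': 477.8439667657375, 'fy': 477.8439667657375, 'cx': 271.61798185543745, 'cy': 201.6962425269459, 'position': array([-183.28039159, 1044.15419364,  768.78633312]), 'attitude': array([-2.08422242e+00,  1.30641554e-05, -2.59754216e+00])}
scene dial_grip 0.74 [ 489.4 -215.9   44.8]
scene dial_grip 0.36 [455.3 224.2  74.8]
scene jig 0.61 [ 490.9
[... 338 characters left out ...]
.1, 'qpos': array([-1.23077093,  0.6283671 ,  0.03850162,  1.51738569, -0.02698884,
        0.9962921 , -0.02001761]), 'qd': array([ 1.83640893e-03,  2.29239002e-04, -4.71277334e-04, -1.05377638e-03,
       -8.17693698e-06, -1.55938838e-03, -1.02916980e-03]), 'tau': array([ 9.42915212e-04, -5.63284779e+01,  1.22582339e+00, -1.93778354e+01,
        1.09782544e-02,  1.74003573e-03,  8.28512299e-06]), 'eef_pos': array([256.59458212, 597.23994255, 231.33938215]), 'tool_rot': array([ 3.14152719e+00, -2.90445819e-05,  2.73572972e+00]), 'force': array([ 0.03970299, -0.15350516,  0.49307737]), 'torque': array([-0.03589756,  0.04138357, -0.01517821]), 'gripper_force': 0.0, 'width': 85.11262126690536}
```

View pics/top0.png

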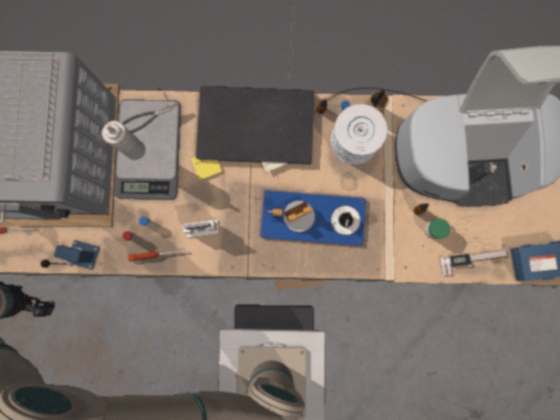

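View pics/scene0.png

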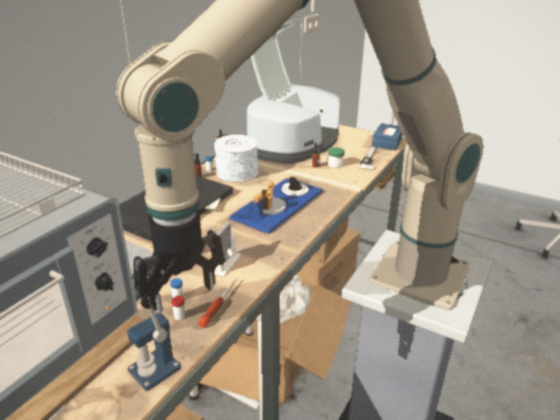

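Run:
```python
from h import *
c,im,d=snap("top")
for k in("jig","rack","leaf_plate"):
    for r in finder.cut_out("top",k)[:1]:
        P=cloud(c,d,r["mask"])
        if k=="jig": P=P[(P[:,2]<22)&(P[:,2]>4)]
        x=cv2.minAreaRect(P[:,:2].astype(np.float32)); print(k,len(P),x)
cw=cam("wrist"); s=telemetry.read_state()
T=R.from_euler('xyz',s["tool_rot"]).as_matrix()
print("cam in tool",T.T@(cw[2]-s["eef_pos"]),T.T@cw[1],cw[0]["fx"])
```

```text
jig 3959 ((498.9561767578125, -118.93431091308594), (320.2190246582031, 151.11642456054688), 86.27005004882812)
rack 314 ((458.59417724609375, 228.7371063232422), (45.52022171020508, 104.29766082763672), 10.599804878234863)
leaf_plate 139 ((457.013916015625, 224.71075439453125), (11.89085578918457, 68.41060638427734), 7.16681432723999)
cam in tool [ 7.06242355e+01 -8.40721271e-02 -1.42346317e+02] [[-1.35256179e-03 -9.60937455e-01 -2.76762312e-01]
 [ 9.99997363e-01 -7.86133460e-04 -2.15756666e-03]
 [ 1.85571451e-03 -2.76764500e-01  9.60935985e-01]] 304.07483083703306
```

Emit:
move_arm([
  [0, 0, 0, 0.02, -0.041, 0.004, 0.085],
  [0, 0, 0, 0.02, -0.041, 0.004, 0.085],
  [0, 0, 0, 0.02, -0.041, 0.004, 0.085],
  [0, 0, 0, 0.02, -0.041, 0.004, 0.085],
  [0, 0, 0, 0.02, -0.041, 0.004, 0.085],
])

```text
clock: 1.8
eef_pos: [357.2, 390.6, 251.7]
tool_rot: [3.141, 0.0, 2.736]
force: [0.7, -0.0, -1.0]
width: 85.0
gripper_force: 0.0
```

Emit:
move_arm([
  [0, 0, 0, 0.017, -0.041, 0, 0.085],
  [0, 0, 0, 0.017, -0.041, 0, 0.085],
  [0, 0, 0, 0.017, -0.041, 0, 0.085],
  [0, 0, 0, 0.017, -0.041, 0, 0.085],
  [0, 0, 0, 0.017, -0.041, 0, 0.085],
])

```text
clock: 2.3
eef_pos: [442.2, 185.6, 251.6]
tool_rot: [3.141, 0.0, 2.736]
force: [1.1, -0.2, -0.7]
width: 85.1
gripper_force: 0.0
```

Emit:
move_arm([
  [0, 0, 0, 0.005, -0.0405, 0, 0.085],
  [0, 0, 0, 0.005, -0.0405, 0, 0.085],
  [0, 0, 0, 0.005, -0.0405, 0, 0.085],
  [0, 0, 0, 0.005, -0.0405, 0, 0.085],
  [0, 0, 0, 0.005, -0.0405, 0, 0.085],
])

```text
clock: 2.8
eef_pos: [466.7, -16.9, 251.6]
tool_rot: [3.141, 0.001, 2.736]
force: [1.1, -0.3, 0.3]
width: 85.1
gripper_force: 0.0
```

Emit:
move_arm([
  [0, 0, 0, 0.005, -0.0405, 0, 0.085],
  [0, 0, 0, 0.005, -0.0405, 0, 0.085],
  [0, 0, 0, 0.005, -0.0405, 0, 0.085],
  [0, 0, 0, 0.005, -0.0405, 0, 0.085],
  [0, 0, 0, 0, 0, 0, 0.085],
])

```text
clock: 3.3
eef_pos: [486.4, -184.4, 251.7]
tool_rot: [-3.138, 0.003, 2.727]
force: [-0.4, -0.3, 0.6]
width: 85.0
gripper_force: 0.0
```

Run:
```python
from h import *
s=telemetry.read_state(); print(s["eef_pos"],s["tool_rot"],s["qpos"])
c,im,d=snap("wrist","pics/w1.png")
find(c,"wrist",["dial_grip","jig","jamb_axis"])
for r in finder.cut_out("wrist","dial_grip")[:1]:
    P=cloud(c,d,r["mask"]); print(np.percentile(P[:,2],[5,50,95]))
    Q=P[P[:,2]>48]; print(len(Q),cv2.minAreaRect(Q[:,:2].astype(np.float32)))
```

```text
[ 486.41339567 -184.38027812  251.68507473] [-3.13796527  0.00315252  2.72658145] [ 0.18730049  0.42041151  0.16797855  1.85749612 -0.08450407  0.86782412
  1.55118621]
wrist dial_grip 0.83 [ 491.  -221.5   46.6]
wrist jig 0.72 [ 496.1 -118.5   -0.7]
wrist jamb_axis 0.61 [ 523.1 -448.2   34.8]
wrist jamb_axis 0.6 [501.5 -77.6  75.6]
[24.2889391  27.17231727 56.24175299]
457 ((489.35845947265625, -220.16937255859375), (14.16433334350586, 44.135955810546875), 78.51963806152344)
```

View pics/w1.png

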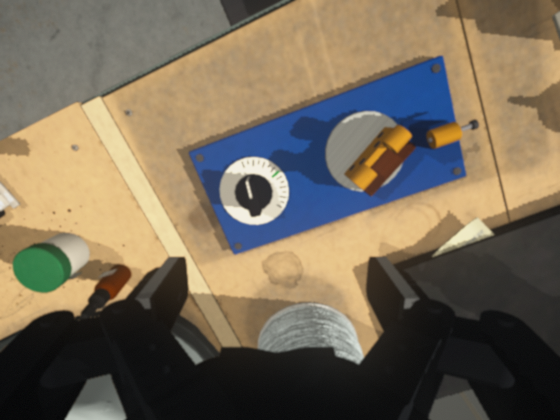

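Emit:
move_arm([
  [0, 0, 3.1, 0.001, -0.009, -0.025, 0.06],
  [0, 0, 3.1, 0.001, -0.009, -0.03, 0.06],
  [0, 0, 3.1, 0.001, -0.009, -0.03, 0.06],
  [0, 0, 3.0, 0.001, -0.0086, -0.03, 0.06],
  [0, 0, 0, 0, 0, -0.015, 0.06],
])

```text
clock: 4.05
eef_pos: [489.7, -212.1, 119.2]
tool_rot: [3.141, -0.003, 2.953]
force: [-0.9, -0.5, 0.3]
width: 60.0
gripper_force: 0.0
```

Run:
```python
from h import *
s=telemetry.read_state(); print(s["eef_pos"],np.degrees(s["tool_rot"]),s["qpos"])
c,im,d=snap("wrist","pics/w2.png")
find(c,"wrist",["dial_grip","jig"])
for r in finder.cut_out("wrist","dial_grip")[:1]:
    P=cloud(c,d,r["mask"])
    Q=P[P[:,2]>51]; print(len(Q),cv2.minAreaRect(Q[:,:2].astype(np.float32)))
```

```text
[ 489.70576155 -212.06282073  119.21676712] [ 1.79965607e+02 -1.55798734e-01  1.69170651e+02] [ 0.30843796  0.62532807  0.07172846  1.94571228 -0.077309    0.57592417
  1.81340873]
wrist dial_grip 0.62 [ 490.3 -222.9   45. ]
wrist jig 0.93 [ 4.952e+02 -1.214e+02 -1.000e-01]
1086 ((488.9675598144531, -220.0431365966797), (13.833130836486816, 42.232017517089844), 79.0555191040039)
```

View pics/w2.png

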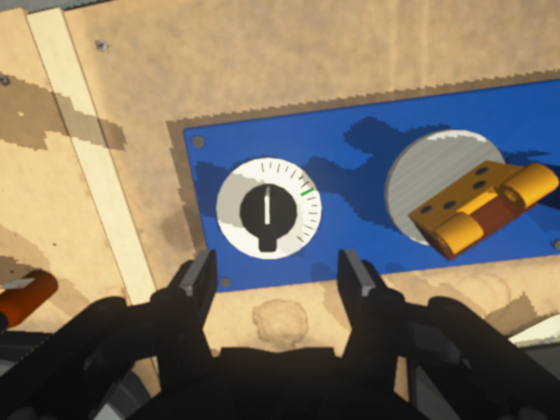

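Emit:
move_arm([
  [0, 0, 0, 0, -0.003, -0.025, 0.06],
  [0, 0, 0, 0, -0.003, -0.025, 0.06],
  [0, 0, 0, 0, -0.002, -0.022, 0.06],
  [0, 0, 0, 0, 0, -0.01, 0.06],
  [0, 0, 0, 0, 0, 0, 0.06],
])

```text
clock: 4.75
eef_pos: [490.7, -220.2, 39.2]
tool_rot: [3.141, -0.001, 2.951]
force: [-0.3, -0.1, 0.3]
width: 60.0
gripper_force: 0.0
```

Emit:
move_arm([
  [0, 0, 0, -0.0005, 0, -0.006, 0.04],
  [0, 0, 0, 0, 0, 0, 0.025],
  [0, 0, 0, 0, 0, 0, 0.016],
  [0, 0, 0, 0, 0, 0, 0.012],
  [0, 0, 0, 0, 0, 0, 0.01],
])

```text
clock: 5.25
eef_pos: [490.8, -219.7, 34.3]
tool_rot: [3.14, 0.001, 2.951]
force: [0.3, 2.7, 5.5]
width: 12.8
gripper_force: 59.7
```

Emit:
move_arm([
  [0, 0, 0, 0, 0, 0, 0.008],
  [0, 0, 0, 0, 0, 0, 0.008],
  [0, 0, 0, 0, 0, 0, 0.008],
  [0, 0, 0, 0, 0, 0, 0.008],
])

```text
clock: 5.65
eef_pos: [490.8, -219.8, 34.3]
tool_rot: [3.14, 0.001, 2.951]
force: [-0.4, 3.7, 5.3]
width: 13.2
gripper_force: 59.7
```

Emit:
move_arm([
  [0, 0, -3, 0, 0, 0, 0.008],
  [0, 0, -4, 0, 0, 0, 0.008],
  [0, 0, -4, 0, 0, 0, 0.008],
  [0, 0, -4, 0, 0, 0, 0.008],
  [0, 0, -4, 0, 0, 0, 0.008],
])

```text
clock: 6.15
eef_pos: [490.8, -219.6, 34.3]
tool_rot: [3.14, 0.0, 2.618]
force: [0.0, 4.4, 5.2]
width: 12.9
gripper_force: 59.6
```

Emit:
move_arm([
  [0, 0, -5, 0, 0, 0, 0.008],
  [0, 0, -5, 0, 0, 0, 0.008],
  [0, 0, -5, 0, 0, 0, 0.008],
  [0, 0, -5, 0, 0, 0, 0.008],
  [0, 0, -5, 0, 0, 0, 0.008],
])

```text
clock: 6.65
eef_pos: [490.9, -219.4, 34.3]
tool_rot: [3.14, -0.001, 2.181]
force: [-0.8, 3.2, 5.8]
width: 12.7
gripper_force: 59.6
```

Emit:
move_arm([
  [0, 0, -5, 0, 0, 0, 0.008],
  [0, 0, -5, 0, 0, 0, 0.008],
  [0, 0, -5, 0, 0, 0, 0.008],
  [0, 0, -3, 0, 0, 0, 0.008],
  [0, 0, 0, 0, 0, 0, 0.008],
])

```text
clock: 7.15
eef_pos: [491.0, -219.4, 34.3]
tool_rot: [3.14, -0.001, 1.868]
force: [-0.3, 2.8, 6.4]
width: 12.8
gripper_force: 59.7
```

Run:
```python
from h import *
s=telemetry.read_state(); print(s["eef_pos"],np.degrees(s["tool_rot"]),s["force"],s["torque"])
```

```text
[ 491.00209387 -219.36285611   34.30607512] [ 1.79890638e+02 -8.21016082e-02  1.07037107e+02] [-0.31951201  2.76960702  6.39978629] [ 0.670432    0.05573533 -0.15336476]
```

Emit:
move_arm([
  [0, 0, -0.7, 0, 0, 0, 0.008],
  [0, 0, 0, 0, 0, 0, 0.02],
  [0, 0, 0, 0, 0, 0, 0.04],
  [0, 0, 0, 0, 0, 0, 0.06],
  [0, 0, 0, 0, 0, 0.01, 0.06],
])

```text
clock: 7.65
eef_pos: [489.1, -220.7, 42.7]
tool_rot: [-3.14, -0.001, 1.856]
force: [-0.3, -0.5, 0.0]
width: 59.5
gripper_force: 0.0
```

Emit:
move_arm([
  [0, 0, 0, 0, 0, 0.03, 0.06],
  [0, 0, 0, 0, 0, 0.045, 0.06],
  [0, 0, 0, 0, 0, 0.045, 0.06],
  [0, 0, 0, 0, 0, 0.045, 0.06],
  [0, 0, 0, 0, 0, 0.02, 0.06],
])

```text
clock: 8.15
eef_pos: [491.3, -222.3, 233.0]
tool_rot: [3.137, 0.004, 1.855]
force: [0.4, -0.2, -0.1]
width: 60.1
gripper_force: 0.0
```

Run:
```python
from h import *
s=telemetry.read_state(); print(s["eef_pos"],np.degrees(s["tool_rot"]),s["qpos"])
c,im,d=snap("wrist","pics/w3.png")
find(c,"wrist",["dial_grip","jig","jamb_axis"])
for r in finder.cut_out("wrist","dial_grip")[:1]:
    P=cloud(c,d,r["mask"])
    Q=P[P[:,2]>50]; print(len(Q),cv2.minAreaRect(Q[:,:2].astype(np.float32)))
c2,im,d2=snap("top")
P=np.vstack([cloud(c,d)])
b=(abs(P[:,0]-500)<130)&(abs(P[:,1]+119)<200)
Q=P[b&(P[:,2]>8)&(P[:,2]<20)]
for lo,hi in((70,76),(76,82),(82,90)):
    q=P[b&(abs(P[:,1]+73)<45)&(P[:,2]>lo)&(P[:,2]<hi)]
    print(lo,len(q),q.mean(0) if len(q) else 0, cv2.minAreaRect(q[:,:2].astype(np.float32)) if len(q)>3 else 0)
```

```text
[ 491.29467084 -222.26832429  233.0236616 ] [179.71299009   0.23649655 106.30161309] [ 0.01766771  0.5123707   0.5326188   1.84167103 -0.33253208  0.86990957
  0.9942578 ]
wrist dial_grip 0.56 [ 489.6 -222.    48.6]
wrist jig 0.74 [ 497.8 -118.8    0.8]
wrist jamb_axis 0.61 [497.7 -77.7  73.8]
503 ((489.40277099609375, -218.97874450683594), (13.130877494812012, 42.42636489868164), 16.498252868652344)
70 103 [499.04021894 -76.56927831  72.54216497] ((499.3738098144531, -76.59557342529297), (69.37178802490234, 19.967025756835938), 86.31474304199219)
76 297 [498.50538321 -78.50686641  79.85631585] ((499.261474609375, -76.4603500366211), (69.6205825805664, 19.822147369384766), 86.33879852294922)
82 779 [498.92519763 -80.68165345  84.26169627] ((498.916748046875, -77.8660888671875), (66.58615112304688, 16.604307174682617), 86.2696533203125)
```

View pics/w3.png

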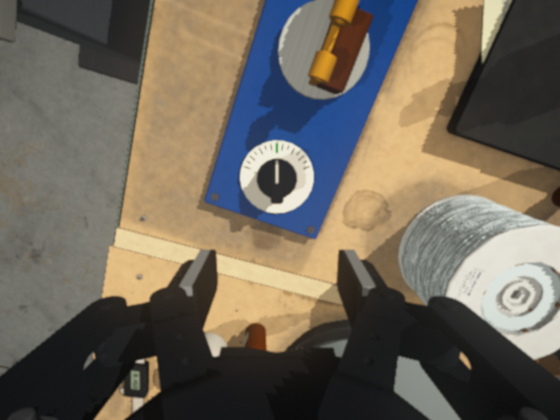

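Emit:
move_arm([
  [0, 0, -1.4, -0.002, 0.035, 0.005, 0.06],
  [0, 0, -1.4, -0.002, 0.042, 0, 0.06],
  [0, 0, -1.4, -0.002, 0.042, 0, 0.06],
  [0, 0, -1.4, -0.002, 0.042, 0, 0.06],
  [0, 0, -1.4, -0.002, 0.042, 0, 0.06],
])

```text
clock: 8.95
eef_pos: [478.9, -16.3, 232.0]
tool_rot: [-3.139, -0.0, 1.732]
force: [0.6, 0.3, 0.6]
width: 59.9
gripper_force: 0.0
```

Emit:
move_arm([
  [0, 0, 0, -0.005, 0.042, 0, 0.06],
  [0, 0, 0, -0.005, 0.042, 0, 0.06],
  [0, 0, 0, -0.005, 0.042, 0, 0.06],
  [0, 0, 0, -0.005, 0.042, 0, 0.06],
  [0, 0, 0, -0.005, 0.035, 0, 0.06],
])

```text
clock: 9.45
eef_pos: [453.7, 187.3, 231.9]
tool_rot: [-3.139, 0.001, 1.735]
force: [0.3, -0.7, -0.3]
width: 60.1
gripper_force: 0.0
```

Emit:
move_arm([
  [0, 0, 0, 0, 0.03, 0, 0.06],
  [0, 0, 0, 0, 0.012, 0, 0.06],
  [0, 0, 0, 0, 0, 0, 0.06],
])

```text
clock: 9.75
eef_pos: [454.4, 228.2, 232.1]
tool_rot: [-3.14, 0.001, 1.737]
force: [-0.1, -1.3, 0.0]
width: 60.1
gripper_force: 0.0
```

```bash
cat > leaf.py <<'E'
from h import *
s=telemetry.read_state(); print(s["eef_pos"],np.degrees(s["tool_rot"]),s["qpos"])
import sys
c,im,d=snap("wrist",sys.argv[1])
find(c,"wrist",["leaf_plate","leaf_knuckle","rack"])
P=cloud(c,d); b=(abs(P[:,0]-458)<40)&(abs(P[:,1]-226)<60)
q=P[b&(P[:,2]>104)&(P[:,2]<118)]; print(len(q),q.mean(0),cv2.minAreaRect(q[:,:2].astype(np.float32)))
q=P[b&(P[:,2]>64)&(P[:,2]<74)]; print(len(q),q.mean(0),cv2.minAreaRect(q[:,:2].astype(np.float32)))
q=P[b&(P[:,2]>3)&(P[:,2]<9)]; print(len(q),q.mean(0),cv2.minAreaRect(q[:,:2].astype(np.float32)))
E
python3 leaf.py pics/w4.png
```

```text
[454.39396711 228.1625536  232.11391594] [-1.79892928e+02  6.23909747e-02  9.95180327e+01] [-0.92019124  0.48290415  0.58372684  1.91470852 -0.34758016  0.84731031
  0.01116553]
wrist leaf_plate 0.96 [454.8 222.5  75.4]
wrist leaf_knuckle 0.58 [457.5 223.1  22.8]
wrist rack 0.7 [4.575e+02 2.244e+02 3.000e-01]
wrist rack 0.39 [457.5 223.6  21.4]
691 [457.08810482 227.88136949 110.60201571] ((457.4464111328125, 225.97268676757812), (8.023391723632812, 72.09644317626953), 8.54194450378418)
619 [455.80917153 235.6124011   69.32711238] ((457.6300964355469, 225.98988342285156), (24.0959529876709, 92.01315307617188), 8.947347640991211)
1414 [456.13036318 228.03555097   5.64638296] ((457.16790771484375, 226.24630737304688), (44.00157165527344, 99.29419708251953), 8.510709762573242)
```

View pics/w4.png

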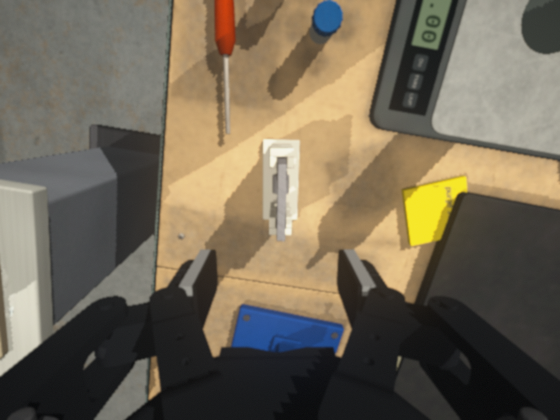

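Emit:
move_arm([
  [0, 0, -1, 0.003, -0.002, -0.03, 0.06],
  [0, 0, 0, 0, 0, -0.04, 0.06],
  [0, 0, 0, 0, 0, -0.04, 0.06],
  [0, 0, 0, 0, 0, -0.035, 0.06],
  [0, 0, 0, 0, 0, 0, 0.06],
])

```text
clock: 10.45
eef_pos: [455.5, 222.3, 85.1]
tool_rot: [-3.134, 0.003, 1.714]
force: [0.0, -0.2, 0.3]
width: 60.1
gripper_force: 0.0
```

Run:
```python
from h import *
s=telemetry.read_state(); print(s["eef_pos"],np.degrees(s["tool_rot"]),s["qpos"])
```

```text
[455.53648738 222.273872    85.14060629] [-1.79562977e+02  1.68890378e-01  9.81872620e+01] [-0.77671923  0.69857974  0.4066397   2.0386633  -0.53913522  0.51741604
  0.16632183]
```

Emit:
move_arm([
  [0, 0, 0.2, 0.002, 0.0035, -0.005, 0.06],
  [0, 0, 0, 0, 0, 0, 0.06],
  [0, 0, 0, 0, 0, 0, 0.06],
])

```text
clock: 10.75
eef_pos: [461.3, 229.1, 84.9]
tool_rot: [3.139, -0.001, 1.72]
force: [-0.8, 0.1, 0.3]
width: 59.9
gripper_force: 0.0
```

Emit:
move_arm([
  [0, 0, 0, 0, 0, 0, 0.06],
  [0, 0, 0, 0, 0, 0, 0.06],
  [0, 0, 0, 0, 0, 0, 0.06],
])

```text
clock: 11.05
eef_pos: [460.2, 228.8, 83.8]
tool_rot: [3.141, -0.0, 1.72]
force: [0.2, -0.1, 0.7]
width: 59.8
gripper_force: 0.0
```

Emit:
move_arm([
  [0, 0, 0, -0.0025, -0.0028, -0.008, 0.06],
  [0, 0, 0, 0, 0, 0, 0.06],
  [0, 0, 0, 0, 0, 0, 0.06],
  [0, 0, 0, 0, 0, 0, 0.06],
])

```text
clock: 11.45
eef_pos: [457.6, 225.7, 75.2]
tool_rot: [-3.142, 0.0, 1.72]
force: [0.1, 0.3, 0.1]
width: 59.9
gripper_force: 0.0
```

Centred; close gently.

Emit:
move_arm([
  [0, 0, 0, 0, 0, 0, 0.035],
  [0, 0, 0, 0, 0, 0, 0.02],
  [0, 0, 0, 0, 0, 0, 0.012],
  [0, 0, 0, 0, 0, 0, 0.008],
  [0, 0, 0, 0, 0, 0, 0.004],
])

```text
clock: 11.95
eef_pos: [457.8, 225.9, 75.5]
tool_rot: [3.141, -0.0, 1.72]
force: [1.0, -1.2, 1.0]
width: 7.0
gripper_force: 58.5
```

Emit:
move_arm([
  [0, 0, 0, 0, 0, 0, 0.003],
  [0, 0, 0, 0, 0, 0, 0.003],
  [0, 0, 0, 0, 0, 0, 0.003],
])

```text
clock: 12.25
eef_pos: [457.8, 225.9, 75.4]
tool_rot: [3.141, -0.0, 1.72]
force: [0.8, 0.7, 2.5]
width: 7.3
gripper_force: 58.7
```

Run:
```python
from h import *
s=telemetry.read_state(); print(s["eef_pos"],np.degrees(s["tool_rot"]),s["force"],s["torque"],s["width"])
```

```text
[457.79276765 225.87983277  75.4405412 ] [ 1.79973975e+02 -7.18045956e-03  9.85477680e+01] [0.81526801 0.74671516 2.51189906] [ 0.04127049 -0.08324358  0.0492069 ] 7.329225552511001
```

Emit:
move_arm([
  [0, 0, 0, 0, 0, 0.005, 0.003],
  [0, 0, 0, 0, 0, 0.008, 0.003],
  [0, 0, 0, 0, 0, 0.008, 0.003],
  [0, 0, 0, 0, 0, 0.008, 0.003],
  [0, 0, 0, 0, 0, 0.008, 0.003],
])

```text
clock: 12.75
eef_pos: [457.3, 225.8, 113.1]
tool_rot: [-3.141, -0.0, 1.72]
force: [-0.4, -0.3, -1.2]
width: 7.0
gripper_force: 58.6
```

Emit:
move_arm([
  [0, 0, 0, 0, 0, 0.015, 0.003],
  [0, 0, 0, 0, 0, 0.02, 0.003],
  [0, 0, 0, 0, 0, 0.02, 0.003],
  [0, 0, 0, 0, 0, 0.02, 0.003],
  [0, 0, 0, 0, 0, 0.005, 0.003],
])

```text
clock: 13.25
eef_pos: [458.6, 226.2, 194.5]
tool_rot: [3.138, -0.001, 1.72]
force: [0.7, 0.5, -1.2]
width: 7.2
gripper_force: 58.8
```

Emit:
move_arm([
  [0, 0, -1.2, 0.004, -0.02, 0, 0.003],
  [0, 0, -1.2, 0.004, -0.032, 0, 0.003],
  [0, 0, -1.2, 0.005, -0.036, 0, 0.003],
  [0, 0, -1.2, 0.005, -0.036, 0, 0.003],
  [0, 0, -1.2, 0.005, -0.036, 0, 0.003],
])

```text
clock: 13.75
eef_pos: [480.0, 64.6, 191.9]
tool_rot: [-3.141, 0.0, 1.615]
force: [1.2, 0.5, -0.7]
width: 7.2
gripper_force: 58.8
```

Emit:
move_arm([
  [0, 0, -1.2, 0.004, -0.036, 0, 0.003],
  [0, 0, -1.2, 0.004, -0.036, 0, 0.003],
  [0, 0, -1.2, 0.004, -0.036, 0, 0.003],
  [0, 0, -1.2, 0.004, -0.036, 0, 0.003],
  [0, 0, -1.4, 0.002, -0.036, 0, 0.003],
])

```text
clock: 14.25
eef_pos: [498.3, -115.4, 191.9]
tool_rot: [-3.141, -0.0, 1.506]
force: [0.2, 0.1, -1.4]
width: 7.2
gripper_force: 58.7
```

Emit:
move_arm([
  [0, 0, 0, 0, -0.025, 0, 0.003],
  [0, 0, 0, 0, -0.01, 0, 0.003],
  [0, 0, 0, 0, 0, 0, 0.003],
  [0, 0, 0, 0, 0, 0, 0.003],
  [0, 0, 0, 0, 0, 0, 0.003],
])

```text
clock: 14.75
eef_pos: [498.6, -147.0, 192.0]
tool_rot: [-3.141, -0.001, 1.51]
force: [-0.4, -0.2, -1.5]
width: 7.0
gripper_force: 58.7
```

```bash
cat > j.py <<'E'
from h import *
import sys
s=telemetry.read_state(); print(s["eef_pos"],np.degrees(s["tool_rot"]),s["qpos"],s["force"])
c,im,d=snap("wrist",sys.argv[1]); np.save("d.npy",d)
find(c,"wrist",["jamb_axis","jig","leaf_knuckle","leaf_plate"])
P=cloud(c,d); b=(abs(P[:,0]-500)<30)&(abs(P[:,1]+75)<45)
ax=np.array([np.sin(np.radians(3.7)),np.cos(np.radians(3.7))]); nx=np.array([ax[1],-ax[0]])
q=P[b&(P[:,2]>70)&(P[:,2]<92)]; print(len(q),cv2.minAreaRect(q[:,:2].astype(np.float32)))
# along-axis histogram of knuckle tops relative to (500,-75)
t=(q[:,:2]-[500,-75])@ax; u=(q[:,:2]-[500,-75])@nx
m=q[:,2]>82
h,e=np.histogram(t[m],bins=np.arange(-44,46,2)); print([(int(a),int(n)) for a,n in zip(e,h) if n])
print("u",np.percentile(u,[1,50,99]),"top z",np.percentile(q[:,2],[50,95,99]), "u of top",u[q[:,2]>84.5].mean())
E
python3 j.py pics/w5.png
```

```text
[ 498.61561503 -147.02761502  192.00209591] [-1.79953160e+02 -8.11664884e-02  8.65050019e+01] [-0.14545065  0.55690801  0.56979234  1.93118023 -0.42164079  0.77448005
  0.60228379] [-0.38833978 -0.24989905 -1.45640924]
wrist jig 0.61 [ 4.957e+02 -1.184e+02 -3.000e-01]
wrist leaf_knuckle 0.67 [ 494.1 -150.5  141.5]
1433 ((499.4905700683594, -74.88064575195312), (71.70541381835938, 19.42795181274414), 86.60476684570312)
[(-36, 35), (-34, 49), (-32, 39), (-30, 52), (-28, 36), (-26, 54), (-24, 37), (-22, 51), (-20, 38), (-18, 56), (-16, 48), (-14, 4), (14, 52), (16, 59), (18, 54), (20, 49), (22, 50), (24, 51), (26, 57), (28, 57), (30, 54), (32, 51), (34, 44)]
u [-10.17276346  -0.58919304   9.24427269] top z [83.8709902  85.9154197  86.65861089] u of top -0.5085275018678765
```

View pics/w5.png

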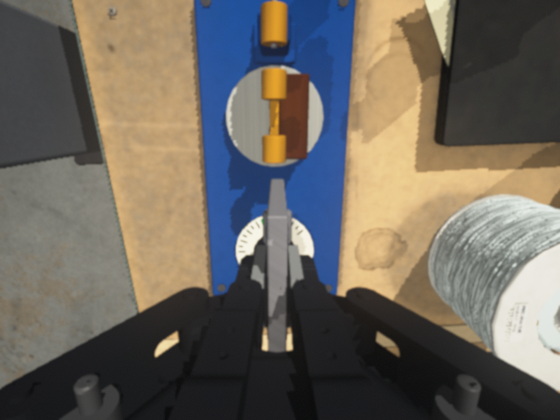

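Run:
```python
from h import *
c=cam("wrist"); d=np.load("d.npy"); P=cloud(c,d); s=telemetry.read_state(); e=s["eef_pos"]
b=(abs(P[:,0]-e[0])<25)&(abs(P[:,1]-e[1])<60)&(P[:,2]>120)
q=P[b]; print(len(q),np.percentile(q[:,2],[1,50,99]))
ax=np.array([np.sin(np.radians(3.7)),np.cos(np.radians(3.7))]); nx=np.array([ax[1],-ax[0]])
for lo in range(125,240,8):
    k=q[(q[:,2]>=lo)&(q[:,2]<lo+8)]
    if len(k)<8: continue
    t=(k[:,:2]-e[:2])@ax; u=(k[:,:2]-e[:2])@nx
    print(lo,len(k),"t",np.round(np.percentile(t,[2,50,98]),1),"u",np.round(np.percentile(u,[2,50,98]),1))
k=q[(q[:,2]>222)&(q[:,2]<236)]; print(k[:,2].mean(),cv2.minAreaRect((k[:,:2]-e[:2]).astype(np.float32)))
```

```text
27568 [161.66253133 272.63426955 293.44948118]
133 85 t [-9.1  4.3 11.2] u [-10.8   6.3   9.1]
141 161 t [-9.8  2.2 10.9] u [-10.    6.1   8.3]
149 11 t [35.2 35.8 36. ] u [-4.6 -1.1  2.9]
157 31 t [35.4 35.9 36.1] u [-4.3 -0.5  2.9]
165 42 t [35.7 35.9 36.2] u [-4.4 -0.8  2.8]
173 51 t [34.9 35.9 36.1] u [-4.7 -1.   3.1]
181 56 t [35.4 36.  36.2] u [-4.5 -0.8  3. ]
189 73 t [10.7 35.9 36.2] u [-8.9 -0.5  7.4]
197 371 t [ 6.5 10.9 36.1] u [-16.8  -1.   15.2]
205 524 t [ 6.5 10.7 36.1] u [-17.4  -0.5  16. ]
213 626 t [ 6.2 10.8 36.1] u [-17.3   0.3  15.9]
221 3176 t [-22.5  10.8  35.9] u [-9.1 -0.9  7.6]
229 953 t [-9.5  7.7 13.7] u [-23.4  -4.4  22.3]
237 1851 t [-7.7 11.6 13.7] u [-24.8  -6.   23.4]
228.28076733360973 ((-0.23650741577148438, 5.905534744262695), (41.223167419433594, 52.871700286865234), 32.636383056640625)
```

Emit:
move_arm([
  [0, 0, -0.1, 0.0005, 0.012, 0, 0.003],
  [0, 0, 0, 0.0005, 0.022, 0, 0.003],
  [0, 0, 0, 0.0003, 0.022, 0, 0.003],
  [0, 0, 0, 0.0003, 0.012, 0, 0.003],
  [0, 0, 0, 0, 0.004, 0, 0.003],
])

```text
clock: 15.5
eef_pos: [500.2, -75.0, 192.2]
tool_rot: [-3.141, -0.001, 1.508]
force: [0.4, -0.3, -1.2]
width: 7.6
gripper_force: 58.7
```

Emit:
move_arm([
  [0, 0, 0, 0, 0, -0.005, 0.003],
  [0, 0, 0, 0, 0, -0.01, 0.003],
  [0, 0, 0, 0, 0, -0.008, 0.003],
  [0, 0, 0, 0, 0, 0, 0.003],
  [0, 0, 0, 0, 0, 0, 0.003],
])

```text
clock: 16.0
eef_pos: [499.9, -77.9, 168.9]
tool_rot: [-3.141, 0.0, 1.504]
force: [-0.5, -0.1, -1.2]
width: 7.1
gripper_force: 58.6
```

Run:
```python
from h import *
s=telemetry.read_state(); print(s["eef_pos"],np.degrees(s["tool_rot"]),s["force"],s["qd"])
```

```text
[499.86830525 -77.85899894 168.87763982] [-1.79950010e+02  1.73989999e-02  8.61756197e+01] [-0.49216665 -0.11349546 -1.17898868] [-7.99299821e-03 -9.49777369e-03  4.52490852e-03 -7.83503364e-03
  1.69998185e-03  3.50322033e-03 -6.04715172e-05]
```

Emit:
move_arm([
  [0, 0, 0.2, 0.0003, 0.0029, 0, 0.003],
  [0, 0, 0, 0, 0, 0, 0.003],
  [0, 0, 0, 0, 0, 0, 0.003],
  [0, 0, 0, 0, 0, 0, 0.003],
])

```text
clock: 16.4
eef_pos: [500.6, -74.2, 169.5]
tool_rot: [3.141, -0.0, 1.509]
force: [0.5, -0.1, -2.2]
width: 7.2
gripper_force: 58.6
```

Emit:
move_arm([
  [0, 0, 0, -0.0003, -0.0008, 0, 0.003],
  [0, 0, 0, 0, 0, 0, 0.003],
  [0, 0, 0, 0, 0, 0, 0.003],
  [0, 0, 0, 0, 0, 0, 0.003],
])

```text
clock: 16.8
eef_pos: [500.2, -75.1, 169.3]
tool_rot: [3.142, -0.0, 1.509]
force: [0.2, -0.0, -1.9]
width: 7.2
gripper_force: 58.6
```

```bash
cat > r.py <<'E'
from h import *
s=telemetry.read_state(); e=s["eef_pos"]; print(e,np.degrees(s["tool_rot"]),s["force"])
c,im,d=snap("wrist"); P=cloud(c,d)
ax=np.array([np.sin(np.radians(3.6)),np.cos(np.radians(3.6))]); nx=np.array([ax[1],-ax[0]])
Q=np.c_[(P[:,:2]-[500,-75])@nx,(P[:,:2]-[500,-75])@ax,P[:,2]]
pr=lambda n,k: print(n,len(k),"u",np.round(np.percentile(k[:,0],[2,98]),1),"t",np.round(np.percentile(k[:,1],[2,98]),1),"z",np.round(np.percentile(k[:,2],[2,98]),1)) if len(k)>5 else print(n,len(k))
zb=e[2]-39.4
b=abs(Q[:,0])<13
k=Q[b&(Q[:,2]>zb+3)&(Q[:,2]<zb+30)&(Q[:,1]>25)&(Q[:,1]<45)]; pr("leaf end",k)
k=Q[b&(Q[:,2]>67)&(Q[:,2]<min(88,zb-2))&(Q[:,1]>12)&(Q[:,1]<40)]; pr("knuckle +y",k)
k=Q[b&(Q[:,2]>67)&(Q[:,2]<min(88,zb-2))&(Q[:,1]<-12)&(Q[:,1]>-40)]; pr("knuckle -y",k)
E
python3 r.py
```

```text
[500.17661819 -75.07977279 169.32535642] [ 1.79997936e+02 -3.49528195e-03  8.64438713e+01] [ 1.64950988e-01 -8.66422396e-04 -1.88084070e+00]
leaf end 140 u [-4.3  3.3] t [35.1 36.1] z [133.4 159.7]
knuckle +y 538 u [-10.5   9.1] t [15.6 36.1] z [70.3 86.1]
knuckle -y 3
```

Emit:
move_arm([
  [0, 0, 0, 0, 0, -0.004, 0.003],
  [0, 0, 0, 0, 0, -0.006, 0.003],
  [0, 0, 0, 0, 0, -0.005, 0.003],
  [0, 0, 0, 0, 0, 0, 0.003],
  [0, 0, 0, 0, 0, 0, 0.003],
])

```text
clock: 17.35
eef_pos: [500.0, -75.1, 154.0]
tool_rot: [-3.141, 0.0, 1.509]
force: [0.3, 0.8, -2.2]
width: 7.5
gripper_force: 58.6
```

Emit:
move_arm([
  [0, 0, 0, 0.0002, 0, -0.003, 0.003],
  [0, 0, 0, 0, 0, -0.003, 0.003],
  [0, 0, 0, 0, 0, -0.003, 0.003],
  [0, 0, 0, 0, 0, 0, 0.003],
  [0, 0, 0, 0, 0, 0, 0.003],
])

```text
clock: 17.85
eef_pos: [500.3, -75.1, 145.2]
tool_rot: [-3.141, -0.0, 1.509]
force: [-0.2, -0.5, -1.2]
width: 7.4
gripper_force: 58.6
```

Emit:
move_arm([
  [0, 0, 0, 0, 0, -0.003, 0.003],
  [0, 0, 0, 0, 0, -0.003, 0.003],
  [0, 0, 0, 0, 0, -0.003, 0.003],
  [0, 0, 0, 0, 0, 0, 0.003],
  [0, 0, 0, 0, 0, 0, 0.003],
])

```text
clock: 18.35
eef_pos: [500.3, -75.1, 136.2]
tool_rot: [-3.141, -0.0, 1.509]
force: [-0.5, 1.1, -0.9]
width: 7.2
gripper_force: 58.6
```

Emit:
move_arm([
  [0, 0, 0, 0, 0, -0.002, 0.003],
  [0, 0, 0, 0, 0, -0.002, 0.003],
  [0, 0, 0, 0, 0, -0.0015, 0.003],
  [0, 0, 0, 0, 0, 0, 0.003],
  [0, 0, 0, 0, 0, 0, 0.003],
])

```text
clock: 18.85
eef_pos: [500.3, -75.0, 130.8]
tool_rot: [-3.141, -0.0, 1.509]
force: [-0.0, -0.4, -1.2]
width: 7.3
gripper_force: 58.6
```

```bash
cat > f.py <<'E'
from h import *
s=telemetry.read_state(); e=s["eef_pos"]; print(e,np.degrees(s["tool_rot"]),s["force"],s["torque"])
for n in("wrist","scene"):
    c,im,d=snap(n,f"pics/{n}9.png"); P=cloud(c,d)
    ax=np.array([np.sin(np.radians(3.6)),np.cos(np.radians(3.6))]); nx=np.array([ax[1],-ax[0]])
    Q=np.c_[(P[:,:2]-[500,-75])@nx,(P[:,:2]-[500,-75])@ax,P[:,2]]
    def pr(m,k): print(n,m,len(k),*[np.round(np.percentile(k[:,i],[2,98]),1) for i in range(3)]) if len(k)>5 else print(n,m,len(k))
    b=abs(Q[:,0])<13
    pr("leaf end",Q[b&(Q[:,2]>88)&(Q[:,2]<125)&(Q[:,1]>30)&(Q[:,1]<45)])
    pr("gap 89+",Q[b&(Q[:,2]>86)&(Q[:,2]<125)&(abs(Q[:,1])<34)])
    pr("kn +y",Q[b&(Q[:,2]>67)&(Q[:,2]<87)&(Q[:,1]>12)&(Q[:,1]<40)])
    if n=="wrist": find(c,n,["leaf_knuckle","jamb_axis"])
    if n=="scene":
        find(c,n,["leaf_knuckle","jamb_axis"])
        u,v=px(c,[500,-75,90]).astype(int); print(u,v); cv2.imwrite("pics/z9.png",cv2.resize(im[v-60:v+45,u-70:u+70],None,fx=5.5,fy=5.5,interpolation=cv2.INTER_CUBIC))
E
python3 f.py
```

```text
[500.32735043 -75.03117816 130.76473995] [-1.79992817e+02 -3.65586105e-03  8.64492473e+01] [-0.04099829 -0.38108443 -1.20038956] [ 0.01461049 -0.02517432 -0.01959504]
wrist leaf end 173 [-4.2  3.4] [35.2 36.1] [ 94.7 124.6]
wrist gap 89+ 0
wrist kn +y 600 [-10.    9.1] [15.4 36.2] [69.3 85.3]
wrist leaf_knuckle 0.88 [499.7 -77.6  78.3]
scene leaf end 30 [-7.   3.2] [30.5 39.6] [ 92.5 124.3]
scene gap 89+ 135 [-7.3 -0.2] [-32.   32.6] [ 87.  124.3]
scene kn +y 47 [-11.5   8.6] [14.3 38.4] [68.7 85.3]
scene leaf_knuckle 0.6 [502.5 -75.5  71.3]
scene leaf_knuckle 0.53 [472.5 396.3  34.1]
scene jamb_axis 0.95 [496.  -69.6  77.6]
269 184
```

View pics/z9.png

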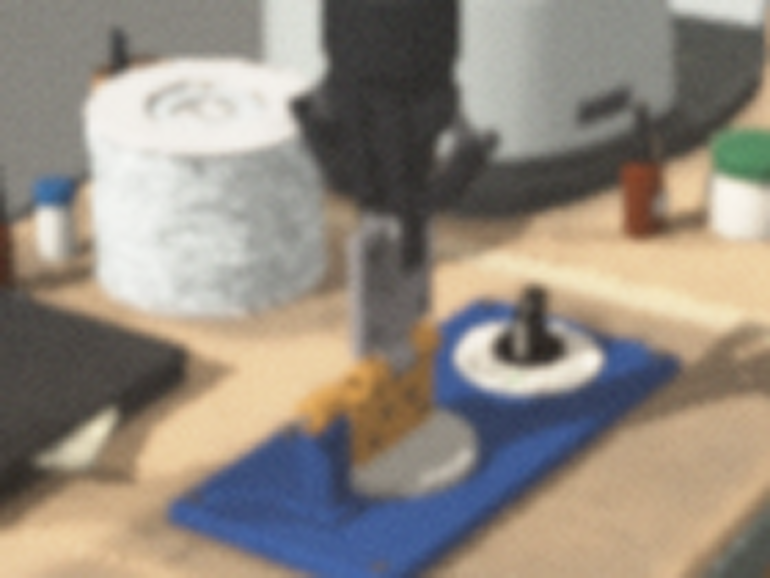

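```bash
python3 -c "
from cell import ctrl,telemetry
print(telemetry.read_state()['eef_pos'],ctrl.finish_job())"
```

```text
the job is handed in; nothing more can be done
[500.41221905 -75.06029073 130.86031978] None
```

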